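Load the specimen carriage and index it one hole toward the ring lamp

TASK

Stand the tall specimen mount in the round nest of the rail carriage and let go of it. Then take the knob of the carriage's lock plunger, pull it up to free the pin, slide the carriage along its rail to the very next hole on the side of the ring lamp, and let the pin go fully home in that hole. Finish while still holding the knob with the pin home (do not let go), the mount still standing in the nest and the other things on the table left alone.

Things in the scene. Friction and masses are not known exactly. Their poses are not given: they have to be found in the camera images.
- specimen: The tall brass specimen mount, loose, upright on the table to the robot's right at the start: round foot 46 mm in diameter and 8 mm thick, a round stem 16 mm in diameter from 8 to 44 mm above its underside and a blunt cone on top to 52 mm. About 0.12 kg. Origin: centre of its underside; z up along the stem.
- rail: Fixed rail: dark base plate 130 x 420 x 12 mm with a steel guide and a steel index bar along it. Origin: centre of the plate's underside; y along the rail, z up, -x side roughly to the robot. The bar lies 40 mm to -x, top at 26 mm, with five holes at y = -80, -40, 0, 40, 80 mm, each 12 mm along the rail, 14 mm deep. The carriage's pin starts in the middle hole (y = 0).
- carriage (a joint): Travel of the black carriage along the rail's +y, m: 0 at the middle hole, next holes at +0.040 and -0.040, stops at +-0.085. Pin up: it slides with 1.5 N of friction and stays where left; pin home: 2 mm of play either way. Its top is 42 mm above the table: a 76 x 76 mm plate with a 28 mm wide tongue to the rail's -x side that bears the plunger.
- nest (a point): Centre of the floor of the carriage's round nest, 42 mm above the table, 28 mm to the rail's +x side of its middle line. The nest is a low ring 52 mm inside, 60 mm outside, its wall 6 mm high. Moves with the carriage; axes as the rail's.
- plunger (a joint): Lift of the spring-loaded lock plunger, m: 0 with its pin home in a hole, 0.020 fully pulled. The 8 mm round-ended pin reaches 13 mm into the index bar: it is free from 0.013 upward, and rests on the bar at about 0.013 if let down between holes. The spring pushes it down with about 4 N at home and 7 N at 0.018.
- knob (a point): Middle of the plunger's round black knob: an upright cylinder, diameter 24 mm, height 22 mm, on a 10 mm stem over the carriage's tongue, 40 mm to the rail's -x side. With the pin home this point is 75 mm above the table, the knob's underside 64 mm, and a steel collar below reaches 50 mm. Moves with plunger and carriage; axes as the rail's.
- ring_lamp: The ring lamp at one end of the rail (which end changes): a ring about 88 mm across, upright on a short post, its top 154 mm above the table, fixed, 185 mm from the rail's middle. Origin: centre of its post's foot.
- screen: The square screen, 88 mm, on a like post at the rail's other end, fixed, 185 mm from the rail's middle. Origin: centre of its post's foot. Leave alone.
- spare_mount: A short, stubby brass spare mount, loose: foot 40 mm in diameter and 14 mm thick, stem 12 mm in diameter, 26 mm high in all. Origin: centre of its underside. Leave alone.
- jar: A small closed jar, 44 mm in diameter, 50 mm high, loose. Origin: centre of its underside. Leave alone. (The specimen mount, the spare mount and the jar stand in three places on the right, in changing order, at least 90 mm apart between centres.)
- screwdriver: A screwdriver lying on the left, toward the robot. Leave alone.
- wrench: A wrench lying on the right, away from the robot. Leave alone.
- dish: A low clear dish, 80 mm across, on the left. Leave alone.
- slide_box: A grey box, 85 x 60 x 32 mm, on the left. Leave alone.
- bottle: An amber bottle, 50 mm in diameter, 100 mm high, on the left. Leave alone.
- weight: A small brass weight, 20 mm in diameter, 16 mm high, lying on the rail's base plate near one end, beyond the reach of the carriage. Leave alone.
Not all that is in view belongs to the job. Leave any orange or red look-alike of the specimen alone.

How it is judged:
By the outcome, as a careful person would: the job done as asked, in the order asked, and still so for the second after the job is handed in, while the arm keeps its last pose, push and grip.
It also fails if it takes over 48 s, if anything falls off the work surface, if the arm or the gripper's body presses on something with over 40 N, if the wrist force passes 120 N, or if a joint passes its speed limit or range.

ROBOT

A 6-joint arm with a two-finger parallel gripper is mounted at the origin on the work surface. World frame = base frame: x ahead of the robot, y to its left, z up, the work surface at z = 0. Lengths are in m, angles in rad, forces in N, time in s.
With the tool pointing down it reaches from about 0.3 to 0.825 m from the base axis. Payload 5.4 kg.
Tool frame: the origin (TCP) lies at the very end of the fingers, on their centre line; the grasp point (between the pads) lies 19 mm behind it; z points along the fingers, x is the direction in which the jaws open and shut, and the axes are right-handed (so a half turn about z gives the same grasp; the last joint's range is limited). The gripper opens to 92 mm and grips with 3 to 60 N. Pads are 20 mm wide; open, the fingers measure 128 mm over their backs; the gripper's body (75 mm by 189 mm) begins 69 mm behind the grasp point.
Start: joints at [0.929, 0.158, 1.597, -0, 1.386, -0.21], TCP at [0.241, 0.522, 0.215] pointing down, gripper open.
Joint ranges: [-2.91, 2.91], [-0.94, 2.29], [0.18, 2.7], [-1.29, 4.43], [0.17, 2.64], [-3, 3]. Speed limits (rad/s): [2.57, 2.57, 3.14, 3.14, 3.14, 3.14].

INTERFACE

Orientations are given as a rotation vector (axis times angle).
In Python, from workcell import bot gives the robot as it stands. Calls block until the motion is done:
- bot.goto(position, orientation): joint-space move of the TCP to a pose.
- bot.line_to(position, rot=None, max_speed=0.15): straight line of the TCP; rot=None keeps the orientation; max_speed is the mean speed in m/s.
- bot.set_joints(angles): joint-space move.
- bot.set_gripper(opening, newtons=None): opening from 0.0 (shut) to 1.0 (fully open); newtons is the grip in N (None keeps the last); returns when the fingers have stopped.
- bot.hold(seconds).
- bot.inverse_kinematics(position, orientation): joint angles nearest the present ones, or None.
- bot.read_camera(name): name is "scene" or "side" or "wrist"; returns a dict with "pixels" (420x560x3 uint8, blue, green, red), "fx", "fy", "cx", "cy" (pixels), "R" (3x3) and "t" (3): a world point X has camera coordinates R X + t. Camera axes: x right, y down, z forward; pixel columns grow to the right and rows downward; lengths in m; the calibration is good to about 2 mm. The wrist camera is an equidistant fisheye: a pixel r from the principal point sees the ray r / f radians off the axis. A picture is of the moment at which its call begins. There is no depth.
A pose or a line that the arm cannot do raises bot.MotionError and nothing moves.
- bot.job_done(): hands the job in, once; it reports no verdict.
Readings, each from a call of its own:
- bot.current_clock(): time.
- bot.current_joints(): joint angles.
- bot.current_joint_vel(): joint speeds.
- bot.current_effort(): joint torques, N m.
- bot.current_ee_pos(): TCP position.
- bot.current_tool_rot(): TCP orientation.
- bot.current_contact_force(): force on the tool from outside, world axes, zero at the start.
- bot.current_ft_torque(): the same for the moment, N m.
- bot.current_opening(): opening from 0.0 (shut) to 1.0 (fully open).
Only numpy, scipy, OpenCV 4.12 (cv2) and the standard library are available. Lean on these libraries where they do the work, as an engineer would, in place of code of your own. Each camera call takes 0.05 s, during which the arm holds its last target. There are 200 camera calls.

## Working session

There is one attempt and no reset: what is moved stays moved. The work goes in short steps, each a Python script; the robot and the scene stay as the last script left them, time stands still between calls to the robot, and variables do not carry over. Pictures are saved under pics/ and viewed, about 8 in all and at most 12, crops included, and the job is handed in when it is done.

```bash
mkdir -p pics; ls; python3 - <<'E'
from workcell import bot
import cv2,json
for n in("scene","side"):
    c=bot.read_camera(n);cv2.imwrite(f"pics/{n}0.png",c["pixels"])
    print(n,c["fx"],c["fy"],c["cx"],c["cy"],c["R"],c["t"])
print(bot.current_clock(),bot.current_tool_rot())
E
```

```text
pics
scene 440.75527174998706 440.75527174998706 271.9939831892341 217.70776251200147 [[ 0.6056259   0.79564043 -0.0131745 ]
 [ 0.64634784 -0.50150977 -0.5750847 ]
 [-0.46416778  0.33977088 -0.81798779]] [-0.32179892 -0.26147902  1.40892947]
side 397.28258907522695 397.28258907522695 275.64682466293743 206.73337175392015 [[ 0.99640209 -0.08379104  0.01272574]
 [-0.04037133 -0.60127533 -0.79802139]
 [ 0.07451871  0.79463642 -0.60249475]] [-0.48249875  0.0916917   1.08943178]
0.1 [ 2.64526437e+00  1.69367886e+00 -2.54185357e-03]
```

View pics/scene0.png

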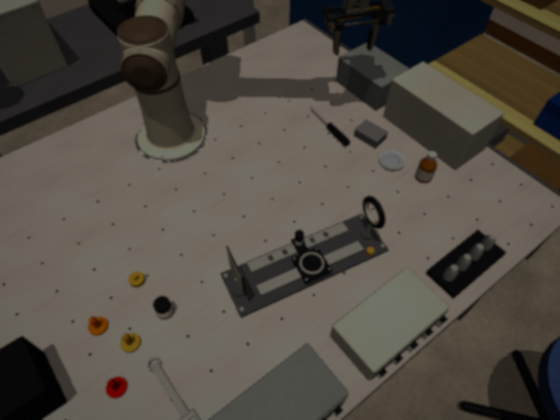

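View pics/side0.png

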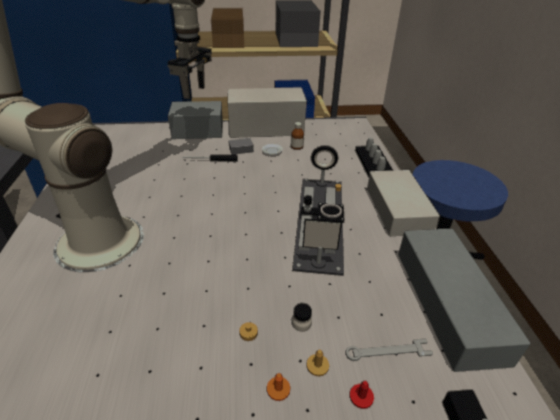

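Candidates for the tall brass mount in the scene view are:
- yellow tall mount (130,341)
- yellow stubby mount, the spare (137,279)
- orange look-alike (98,325)
- red look-alike (117,386)

I choose the one at (130,341), which is (318,362) in the side view. The lamp is at (373,212), on the far, +y side. Next I check the choice in close crops.

```bash
python3 - <<'E'
import cv2,numpy as np
a=cv2.imread("pics/scene0.png");b=cv2.imread("pics/side0.png")
def g(i): return np.clip(255*(i/255.)**0.6,0,255).astype('uint8')
r=lambda i,x,y,w,h,s:cv2.resize(g(i[y:y+h,x:x+w]),None,fx=s,fy=s,interpolation=cv2.INTER_CUBIC)
cv2.imwrite("pics/c1.png",r(a,210,180,190,140,4))
# mosaics: scene rail crop ; side rail + mounts
m=np.hstack([r(b,285,135,75,145,4),r(b,235,290,120,145-15,4)[:520].copy() if 0 else cv2.copyMakeBorder(r(b,235,290,120,130,4),0,60,0,0,cv2.BORDER_CONSTANT)])
print(m.shape);cv2.imwrite("pics/c2.png",m)
E
```

```text
(580, 780, 3)
```

View pics/c1.png

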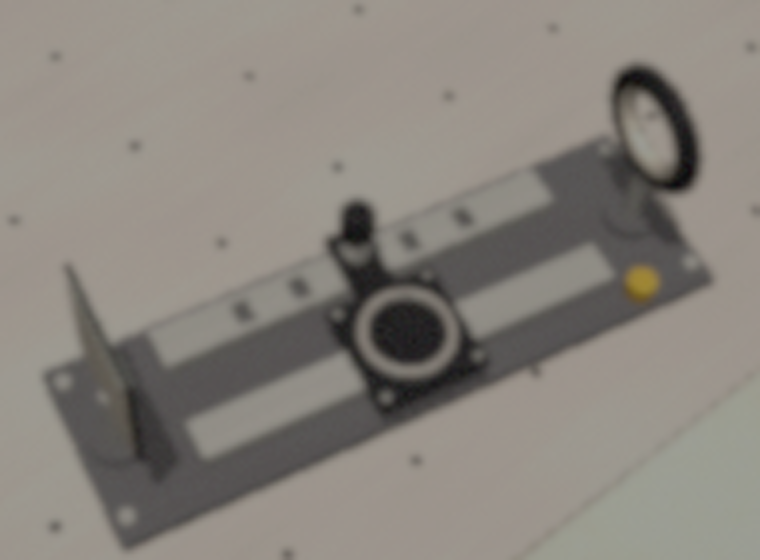

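View pics/c2.png

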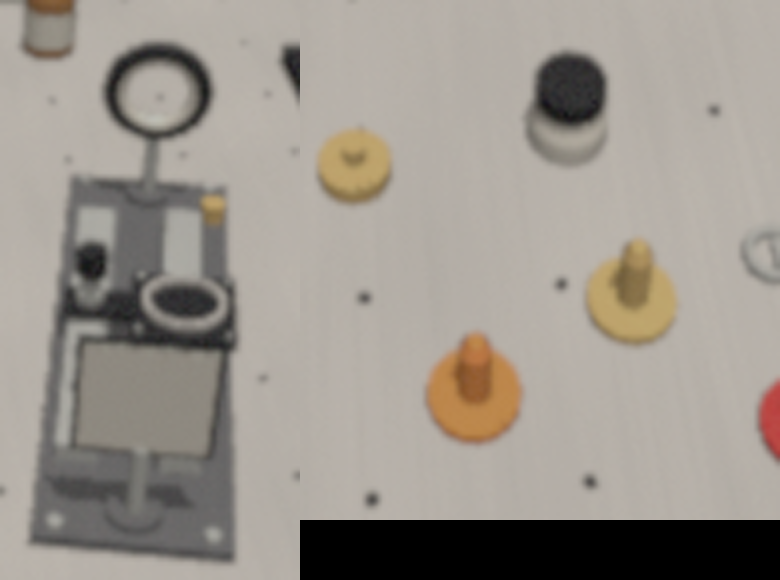

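The crops confirm it. The brass tall mount is at crop (632,300), with its foot wider than its stubby neighbour at (354,165). The lamp is on the far end of the rail, which is rail +y. Now I fit the poses from the marked points.

```bash
cat > h.py <<'E'
from workcell import bot
import numpy as np,cv2
from scipy.optimize import least_squares
def cam(n): return bot.read_camera(n)
def proj(c,X):
    P=np.atleast_2d(X)@np.array(c["R"]).T+np.array(c["t"])
    return np.c_[c["fx"]*P[:,0]/P[:,2]+c["cx"],c["fy"]*P[:,1]/P[:,2]+c["cy"]]
def rail_pt(p,L):
    L=np.atleast_2d(L);c,s=np.cos(p[2]),np.sin(p[2])
    return np.c_[p[0]+c*L[:,0]-s*L[:,1],p[1]+s*L[:,0]+c*L[:,1],L[:,2]]
E
python3 - <<'E'
from h import *
A=cam("scene");B=cam("side")
m=1e-3
L1=[(-65,-210,12),(65,-210,12),(65,210,12),(-65,210,12),(28,0,48),(-40,0,75),(-40,-80,26),(-40,-40,26),(-40,40,26),(-40,80,26)]
p1=[(45,375),(125,545),(713,275),(605,135),(407,330),(357,222),(243,311),(299,288),(410,241),(463,217)]
L2=[(-65,-210,12),(65,-210,12),(-65,210,12),(65,210,12),(28,0,48),(-40,0,75)]
p2=[(30,541),(233,558),(72,178),(225,187),(184,302),(92,262)]
L1=np.array(L1)*m;L2=np.array(L2)*m
u1=(np.array(p1)-1.5)/4+[210,180];u2=(np.array(p2)-1.5)/4+[285,135]
f=lambda p:np.r_[(proj(A,rail_pt(p,L1))-u1).ravel(),(proj(B,rail_pt(p,L2))-u2).ravel()]
r=least_squares(f,[.6,0,0],loss="soft_l1");print("rail",r.x);print(f(r.x).reshape(-1,2).round(1).tolist())
def single(ua,ub,z):
    g=lambda p:np.r_[(proj(A,[[p[0],p[1],z]])-ua).ravel(),(proj(B,[[p[0],p[1],z]])-ub).ravel()]
    s=least_squares(g,[.5,-.3]);return s.x,s.fun.round(1)
S=lambda x,y:(235+(x-301.5)/4,290+(y-1.5)/4)
# blobs of brass foot in scene
print("foot",single((130,342.5),S(632,298),.008));print("tip",single((129.5,335),S(637,243),.05))
print("jar",single((163,303),S(570,88),.05));print("spare",single((136.5,279.5),S(354,162),.014));print("orange",single((98,325),S(474,393),.008))
E
```

```text
rail [ 0.61719737  0.04139026 -0.19817204]
[[-1.5, -0.6], [-0.9, 0.8], [0.5, 0.5], [0.3, -0.9], [-0.1, 0.2], [-0.2, 0.4], [-0.3, 0.4], [-0.2, 0.1], [-0.5, 0.1], [-0.3, 0.3], [-0.3, -2.5], [1.0, -2.0], [-0.6, -1.7], [0.2, -1.1], [0.0, -1.4], [-0.2, -0.8]]
foot (array([ 0.53402515, -0.41483735]), array([-0.9,  0.1,  0.2, -0.8]))
tip (array([ 0.53574952, -0.40808571]), array([-2.5, -0.1,  0.9, -2.4]))
jar (array([ 0.51535924, -0.31173889]), array([-2.3,  0.5,  0.5, -2.8]))
spare (array([ 0.39899835, -0.32842877]), array([-1.3, -0.5,  0.8, -1. ]))
orange (array([ 0.45034244, -0.45693475]), array([-1.2,  0.6, -0.1, -1.3]))
```

```bash
cat >> h.py <<'E'
from scipy.spatial.transform import Rotation as Ro
RAIL=np.array([ 0.61720,0.04139,-0.19817])
def down(yaw):  # tool x at world angle yaw, z down
    x=np.array([np.cos(yaw),np.sin(yaw),0]);z=np.array([0,0,-1.])
    return Ro.from_matrix(np.c_[x,np.cross(z,x),z]).as_rotvec()
def fish(c,X):
    P=np.atleast_2d(X)@np.array(c["R"]).T+np.array(c["t"])
    rr=np.hypot(P[:,0],P[:,1]);th=np.arctan2(rr,P[:,2])
    return np.c_[c["fx"]*th*P[:,0]/rr+c["cx"],c["fy"]*th*P[:,1]/rr+c["cy"]]
def ray(c,uv):
    d=(np.array(uv,float)-[c["cx"],c["cy"]])/c["fx"];th=np.hypot(*d)
    v=np.r_[np.sin(th)*d/th,np.cos(th)];R=np.array(c["R"])
    return -R.T@np.array(c["t"]),R.T@v
def onz(c,uv,z):
    o,v=ray(c,uv);return o+v*(z-o[2])/v[2]
YAWS=(RAIL[2]+np.pi/2,RAIL[2]-np.pi/2)
E
python3 - <<'E'
from h import *
P=[.534,-.4125,.15]
print(Ro.from_rotvec(bot.current_tool_rot()).as_matrix()[:,0])
for y in YAWS: print(y,bot.inverse_kinematics(P,down(y)),bot.inverse_kinematics(list(rail_pt(RAIL,[-.04,0,.2])[0]),down(y)))
bot.set_gripper(.45,10)
y=min(YAWS,key=lambda y:np.ptp(np.r_[bot.inverse_kinematics(P,down(y))[5],0]))
bot.goto(P,down(y));print(bot.current_clock(),bot.current_ee_pos(),y,bot.current_opening())
c=cam("wrist");cv2.imwrite("pics/w1.png",c["pixels"]);np.save("w1.npy",c,allow_pickle=True)
print(c["fx"],c["cx"],c["cy"],fish(c,[[.534,-.4125,.05],[.534,-.4125,.008]]))
E
```

```text
[ 0.41851726  0.90820818 -0.00109352]
1.3726263267948966 [-8.36367927e-01  4.61381691e-01  1.35256358e+00 -4.44089210e-16
  1.32764738e+00 -2.20899425e+00] [-1.23166339e-01  1.82312624e-01  1.59918375e+00 -4.44089210e-16
  1.36009628e+00 -1.49579267e+00]
-1.7689663267948965 [-8.36367927e-01  4.61381691e-01  1.35256358e+00 -4.44089210e-16
  1.32764738e+00  9.32598400e-01] [-1.23166339e-01  1.82312624e-01  1.59918375e+00 -4.44089210e-16
  1.36009628e+00  1.64579999e+00]
4.4833 [ 0.53449345 -0.41184128  0.15010548] -1.7689663267948965 0.45012972405167145
325.19226210127806 278.7167809161942 202.485110727326 [[280.59211761 203.36189374]
 [280.39727827 191.73614883]]
```

View pics/w1.png

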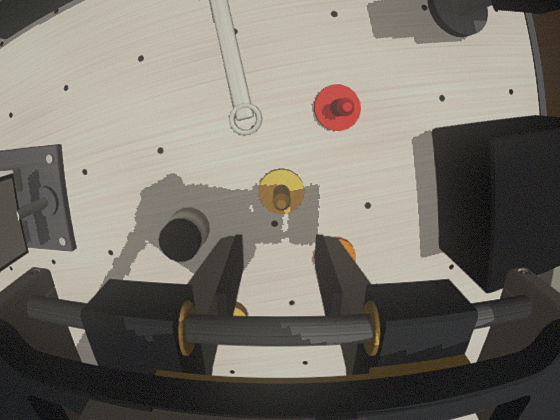

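The wrist view shows the brass mount with its foot at (282,191) and its tip at about (282,205). The prediction was within 2 px. The jar at (182,235) is clear of the finger path.

```bash
python3 - <<'E'
from h import *
c=np.load("w1.npy",allow_pickle=True).item()
a=onz(c,(282,191),.008);b=onz(c,(282,205),.052);print(a,b)
p=(a[:2]+b[:2])/2
bot.line_to([p[0],p[1],.013]);print(bot.current_contact_force())
bot.set_gripper(0.05,20);print(bot.current_opening(),bot.current_opening()*92,bot.current_contact_force())
bot.line_to([p[0],p[1],.20],max_speed=.2);print(bot.current_opening(),bot.current_contact_force(),bot.current_clock(),bot.current_ee_pos())
n=rail_pt(RAIL,[.028,0,.19])[0];bot.goto(list(n),bot.current_tool_rot());
print(n,bot.current_ee_pos(),bot.current_clock())
c=cam("wrist");cv2.imwrite("pics/w2.png",c["pixels"]);np.save("w2.npy",c,allow_pickle=True)
print(fish(c,rail_pt(RAIL,[[.028,0,.048],[.028,0,.042],[-.04,0,.086],[-.04,.04,.026]])))
E
```

```text
[ 0.53442449 -0.41419931  0.008     ] [ 0.53288796 -0.41350267  0.052     ]
[ 0.89185648 -0.54849747 -0.03452085]
0.16860731961540115 15.511873404616907 [-0.93484704  0.47307196  3.05104484]
0.1649832045407163 [-0.38281009  0.36931842 -1.33428296] 7.1917 [ 0.53294766 -0.41308511  0.19800826]
[0.644652   0.03587749 0.19      ] [0.64484969 0.03459882 0.19002961] 8.8833
[[278.63418597 191.45394016]
 [278.6504382  190.01817024]
 [278.68442001 271.03984148]
 [243.15829106 245.76410199]]
```

View pics/w2.png

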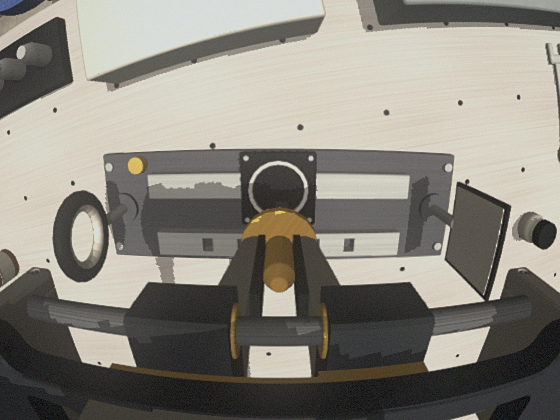

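The nest ring is centred at (278,191), matching the prediction of (278.6,191.5), and the mount is held upright. I check where the foot sits in the hand, then lower it.

```bash
python3 - <<'E'
from h import *
c=np.load("w2.npy",allow_pickle=True).item()
T=np.array(bot.current_ee_pos());e=np.array([np.cos(RAIL[2]),np.sin(RAIL[2])])
for uv in((280,207),(280,209)):
  for z in (.177,.185):
    q=onz(c,uv,z);print(uv,z,(q[:2]-T[:2])@e)
n=rail_pt(RAIL,[.028,0,0])[0]
bot.line_to([n[0],n[1],.066],max_speed=.15)
print(bot.current_ee_pos(),bot.current_contact_force(),bot.current_opening(),bot.current_clock())
for n_ in("wrist","side"):
    c=cam(n_);cv2.imwrite(f"pics/{n_}3.png",c["pixels"])
    if n_=="wrist": cv2.imwrite("pics/w3c.png",cv2.resize(c["pixels"][120:330,180:380],None,fx=2.8,fy=2.8))
E
```

```text
(280, 207) 0.177 0.022166378599752172
(280, 207) 0.185 0.024562405001263346
(280, 209) 0.177 0.020937940594483742
(280, 209) 0.185 0.0233876816137159
[0.64568616 0.03568551 0.06734462] [-0.23005065 -0.31214404 -0.25728169] 0.16981028635060647 9.9083
```

View pics/w3c.png

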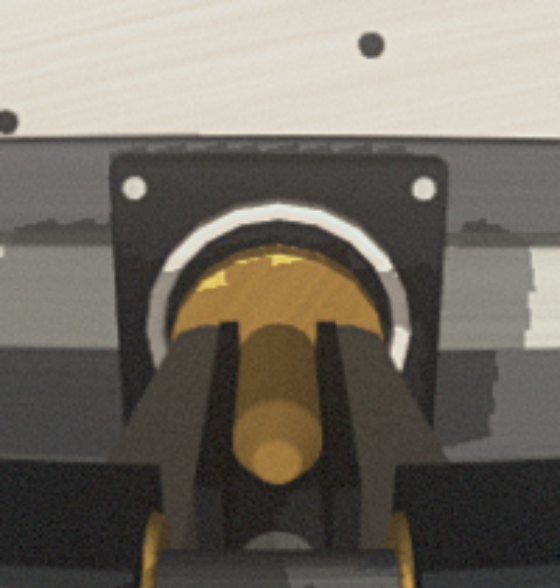

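Sideways the foot is centred in the ring: foot 172–384, ring 147–409. I check the gap in depth numerically and then lower.

```bash
python3 - <<'E'
from h import *
bot.hold(.1)
c=cam("wrist");T=np.array(bot.current_ee_pos());e=np.array([np.cos(RAIL[2]),np.sin(RAIL[2])])
f=onz(c,(279.3,207.9),T[2]-.013+.008);r=onz(c,(279.3,199.3),.048)
o=RAIL[:2]
fc=(f[:2]-o)@e-.023; nc=(r[:2]-o)@e-.026
print("foot centre, nest centre (rail x):",fc,nc,T)
n=rail_pt(RAIL,[.028,0,0])[0]; d=np.clip(nc-fc,-.003,.003)*.7
x,y=n[:2]+d*e; print("shift",d)
z=.064
while z>.0525:
    z-=.0025; bot.line_to([x,y,z],max_speed=.06); F=bot.current_contact_force(); print(round(z,4),bot.current_ee_pos()[2].round(4),F.round(1))
    if F[2]>4: break
print(bot.current_clock())
c=cam("wrist");cv2.imwrite("pics/w4c.png",cv2.resize(c["pixels"][120:330,180:380],None,fx=2.8,fy=2.8))
E
```

```text
foot centre, nest centre (rail x): 0.029826080890614566 0.028037689950894108 [0.64530006 0.03582226 0.06700512]
shift -0.001251873657804321
0.0615 0.0609 [ 0.3  1.2 -1.2]
0.059 0.0587 [-0.6  1.  -1.3]
0.0565 0.0563 [ 0.5  0.2 -0.5]
0.054 0.0554 [-3.3  0.2  6.3]
11.1583
```

View pics/w4c.png

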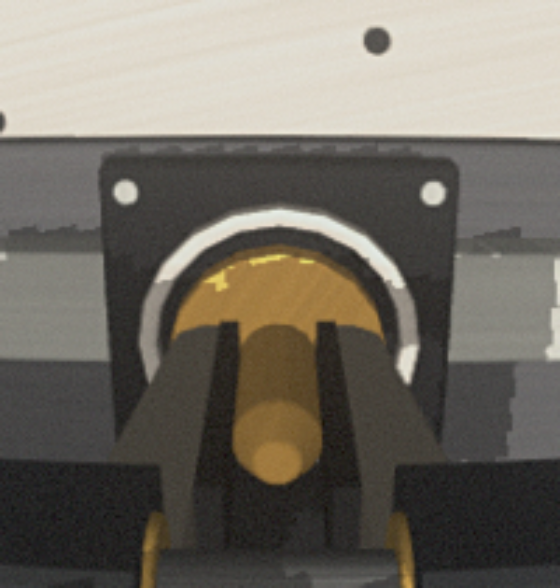

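Contact came at TCP z≈0.0554. The nest floor would be felt at 0.055 and the rim at 0.061, so the foot is on the floor inside the ring. I release, rise, and look at the mount and the knob.

```bash
python3 - <<'E'
from h import *
bot.set_gripper(.42,20);bot.hold(.1)
p=np.array(bot.current_ee_pos());print(p,bot.current_contact_force())
bot.line_to([p[0],p[1],.15],max_speed=.2)
k=rail_pt(RAIL,[-.04,0,.15])[0];bot.line_to(list(k),max_speed=.2);bot.hold(.2)
print(bot.current_ee_pos(),k,bot.current_clock())
c=cam("wrist");cv2.imwrite("pics/w5.png",c["pixels"]);np.save("w5.npy",c,allow_pickle=True)
print(fish(c,rail_pt(RAIL,[[.028,0,.048],[.028,0,.094],[-.04,0,.086]])))
E
```

```text
[0.64339198 0.03611771 0.05391256] [ 0.79706661 -0.55128969 -0.08951405]
[0.57884662 0.04889936 0.14976242] [0.57798286 0.04926502 0.15      ] 13.15
[[279.66377534 124.21917786]
 [279.66576456 126.63094156]
 [279.70737682 216.99838269]]
```

View pics/w5.png

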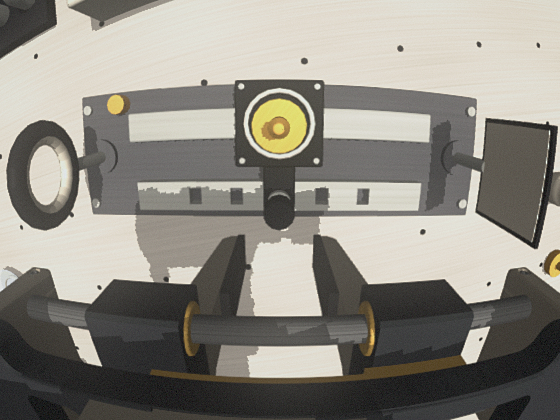

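The mount stands upright in the nest: ring and foot are concentric at (279,125). The knob is at about (279,213), close to the prediction. The holes at columns 195, 237, 321 and 363 put the middle one at 279. The lamp is on the left, rail +y. Next I grip the knob and lift.

```bash
python3 - <<'E'
from h import *
c=np.load("w5.npy",allow_pickle=True).item()
e=np.array([np.cos(RAIL[2]),np.sin(RAIL[2])]);q=onz(c,(279,230),.086)
print("knob near edge rail x",(q[:2]-RAIL[:2])@e)
go=lambda y,z,v=.1:bot.line_to(list(rail_pt(RAIL,[-.04,y,z])[0]),max_speed=v)
go(0,.056);bot.hold(.1);print(bot.current_ee_pos(),bot.current_contact_force())
bot.set_gripper(.1,35);print(bot.current_opening()*92,bot.current_contact_force(),bot.current_ee_pos())
for z in(.064,.0725):
    go(0,z,.05);bot.hold(.15);print(z,bot.current_ee_pos(),bot.current_contact_force(),bot.current_opening()*92)
print(bot.current_clock())
E
```

```text
knob near edge rail x -0.05052854379034209
[0.57874444 0.04917456 0.05694286] [ 0.00358081 -0.64220454  0.20576968]
23.35115709217035 [-0.24224154  0.34587145  1.13706187] [0.57825156 0.04926868 0.05636964]
0.064 [0.57808996 0.04927015 0.0635933 ] [ 5.09689001  1.01613411 -6.66498289] 22.937485731130277
0.0725 [0.57803343 0.04922357 0.0720381 ] [ 4.78563186 -0.27355621 -7.02165348] 23.230890525299408
15.6917
```

The downward force of about 7 N at a 15.7 mm lift matches the spring, so the pin is free. Now I slide to +40 mm and lower.

```bash
python3 - <<'E'
from h import *
go=lambda y,z,v=.1:bot.line_to(list(rail_pt(RAIL,[-.04,y,z])[0]),max_speed=v)
e=np.array([-np.sin(RAIL[2]),np.cos(RAIL[2])])
def rep(s):
    p=np.array(bot.current_ee_pos());print(s,"y",((p[:2]-RAIL[:2])@e).round(4),"z",p[2].round(4),bot.current_contact_force().round(1),round(bot.current_opening()*92,1),bot.current_clock())
go(.02,.0725,.04);rep("mid");go(.040,.0725,.04);bot.hold(.2);rep("at")
for z in(.069,.066,.062,.059,.0563):
    go(.040,z,.04);bot.hold(.1);rep(z)
    if bot.current_contact_force()[2]>6: break
bot.hold(.2);rep("end")
for n in("side","wrist"):
    c=cam(n);cv2.imwrite(f"pics/{n}6.png",c["pixels"])
    if n=="side":
        print(proj(c,rail_pt(RAIL,[[.028,.04,.048],[-.04,.04,.075]])))
E
```

```text
mid y 0.02 z 0.0721 [ 5.6  0.3 -7.5] 23.3 16.3417
at y 0.0399 z 0.0721 [ 4.8  1.2 -7.1] 23.5 17.1917
0.069 y 0.0399 z 0.0686 [ 4.7 -0.4 -6.6] 23.0 17.5417
0.066 y 0.0399 z 0.0656 [ 4.7 -0.7 -5.4] 23.4 17.8917
0.062 y 0.0399 z 0.0617 [ 6.3  0.4 -5.3] 23.2 18.2417
0.059 y 0.04 z 0.0588 [ 5.2 -1.8 -4.3] 23.0 18.5917
0.0563 y 0.04 z 0.0564 [ 4.  -1.1 -3. ] 23.3 18.9417
end y 0.04 z 0.0564 [ 4.1 -0.1 -2.3] 23.0 19.1417
[[330.71086662 200.57797683]
 [308.16163762 191.29300338]]
```

View pics/wrist6.png

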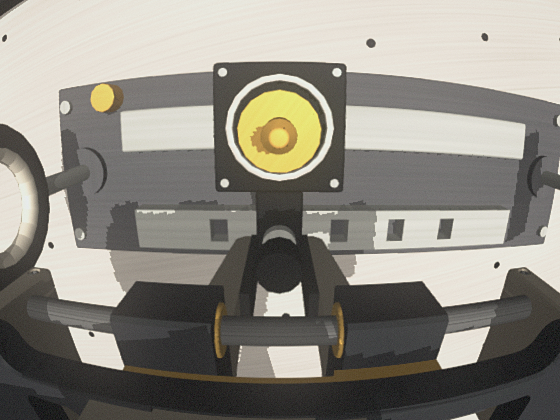

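The mount is standing in the nest at (279,138). One hole shows on the lamp side and three on the other, so the pin is in the +40 mm hole. A little spring force remains (−2.3 N), so I press gently until it bottoms.

```bash
python3 - <<'E'
from h import *
go=lambda y,z,v=.1:bot.line_to(list(rail_pt(RAIL,[-.04,y,z])[0]),max_speed=v)
for z in np.arange(.0558,.0525,-.0005):
    go(.04,z,.02);bot.hold(.2);F=bot.current_contact_force();print(z.round(4),bot.current_ee_pos()[2].round(5),F.round(1),round(bot.current_opening()*92,1))
    if F[2]>5: break
bot.hold(1);print(bot.current_ee_pos(),bot.current_contact_force(),bot.current_clock())
c=cam("side");cv2.imwrite("pics/side7.png",cv2.resize(c["pixels"][110:260,260:400],None,fx=4,fy=4,interpolation=cv2.INTER_CUBIC))
E
```

```text
0.0558 0.05636 [ 2.6 -2.1  4. ] 23.3
0.0553 0.05629 [ 0.7 -3.   7.4] 23.2
[0.58621661 0.08846866 0.05633091] [ 0.49586661 -1.75528344  7.94388196] 21.1417
```

View pics/side7.png

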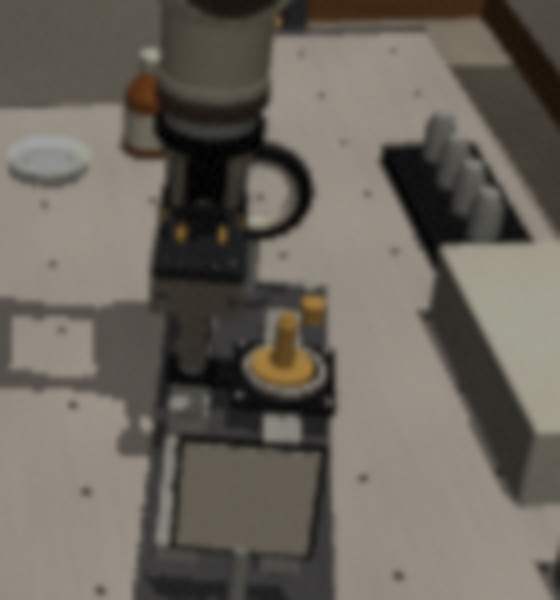

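The side view shows the mount standing in the nest at (287,350) and the gripper still on the knob. The height no longer drops as the force rises, so the pin is hard home, at the same height as when I first gripped the knob.

```bash
python3 -c "
from workcell import bot
bot.job_done()"
```

```text
the job is handed in; nothing more can be done
```

The job is done and handed in at about 21 s on the robot's clock. The tall brass mount is standing in the carriage's nest, and the carriage is one hole (+40 mm) closer to the ring lamp. The pin is home and the gripper is still holding the knob.

**Last checks**
- **Pin home:** the gripper was at z = 0.0563 m, against 0.0564 m when it first took the knob with the pin home. It stopped hard there, with about 8 N of downward push left on.
- **Right hole:** the wrist camera showed one free hole on the lamp side and three on the other. The gripper's position along the rail read 0.040 m.
- **Mount:** it was upright in the nest in both the wrist and side views.

**What disagreed or wasn't checked**
- **Small fit errors:** the side camera's rail points were off by 1–2.5 px, and the depth check on the foot's position in the nest was off by 1.8 mm. I partly corrected for the second before lowering the mount.
- **Sideways force:** about 5 N showed along x while the knob was lifted. It fell to about 0.5 N once the pin was home.
- **Other things on the table:** nothing was seen to move, but I did not check each one afterwards.

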